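# Feed a freezer pack into the slanted gravity chute

## Task

Take the blue freezer pack out of its drip stand and post it, cap end last and with its white rib running in the slot's notch, into the slanted feed chute. Push it on past the sprung rollers inside so that it drops and slides all the way down to rest on the stop at the bottom of the chute. Do not knock or shift the canister, tape roll, bowl or pouch standing round about.

Things in the scene. Friction and masses are not known exactly. Their poses are not given: they have to be found in the camera images.
- pack: Flat rigid blue freezer pack, 28 mm thick (its x), 84 mm wide (its y), 110 mm tall (its z), 0.2 to 0.4 kg; origin at the centre of its underside, z towards the cap end. The underside's edges are bevelled 4 mm. The top 35 mm of both broad faces is plain: grip there, across the 28 mm. It starts upright and loose in the stand.
- pack_rib (a point): Middle of the outer surface of the pack's white rib. The rib is 10 mm wide and 6 mm proud of the pack's +x face, its centre line at y = +30 mm, running from 4 to 75 mm above the underside, bevelled 3 mm at its ends.
- pack_top (a point): Centre of the pack's flat top, 110 mm above its underside. A white screw cap, 18 mm across and 6 mm high, stands on the top at y = -27 mm.
- stand: Grey plastic drip stand, fixed, 90 x 120 mm, origin at the centre of its underside, z up. The pack stands in it, with parallel axes, on a floor 8 mm above the worktop, between rims that rise to 30 mm above the worktop and leave 2 mm of play each side; lift it straight up.
- chute: Foot of the feed chute, fixed: dark steel plate about 220 x 130 mm and 8 mm thick with four posts, origin at the centre of its underside, z up. It carries the tube (throat).
- throat: Tube of the feed chute, leaning 26 degrees from vertical; origin at the centre of the slot in the white fascia (80 x 120 mm) at its upper end, 226 mm above the worktop. z points out of the slot along the tube (up and towards the robot), y along the slot (level), x normal to the broad walls (up and away from the robot). Slot and tube are 32 mm wide in x, 88 mm in y: fingers do not fit in beside the pack.
- notch (a point): Middle of the notch for the rib, in the +x side of the slot, at the fascia: 14 mm wide, 6.5 mm deep, centred at y = +30 mm of the tube, with a yellow mark beside it. It runs on down as a groove, so the pack goes in only with its axes parallel to the tube's, underside first.
- rollers (a point): Midway between two red sprung rollers, 98 mm down the tube. They stop the pack's underside 92 mm below the mouth (18 mm of the pack then stands out). A push of roughly 5 to 12 N along the tube until the underside is 100 to 104 mm deep gets it past them; then it drops by itself.
- bottom_stop (a point): Centre of the stop at the bottom of the tube, 222 mm along it from the mouth; the pack's underside comes to rest here. The tube's +x wall is clear and ends 172 mm down, so the lower end is open on that side.
- steel_canister: Bystander: steel canister, 70 x 70 x 120 mm, origin at the centre of its underside.
- label_roll: Bystander: tan roll of tape lying flat, 100 mm across, 25 mm high, origin at the centre of its underside.
- navy_bowl: Bystander: dark blue bowl, 154 mm across, 53 mm high, origin at the centre of its underside.
- black_pouch: Bystander: stiff black case standing on edge, 42 x 130 x 107 mm, origin at the centre of its underside.
There are look-alikes about, which are no part of the job. Of the things like the pack, leave any that is red; of the rest the smaller one is meant.

How it is judged:
By the outcome, as a careful person would: the job done as asked, in the order asked, and still so for the second after the job is handed in, with the robot touching nothing.
It also fails if it takes over 42 s, if anything falls off the work surface, if the arm or the gripper's body presses on something with over 40 N, if the wrist force passes 120 N, or if a joint passes its speed limit or range.

## Robot

A 7-joint arm with a two-finger parallel gripper is mounted at the origin on a cart in front of the work surface, level with it; the furniture and walls round the work are solid. World frame = base frame: x ahead of the robot, y to its left, z up, the work surface at z = 0. Lengths are in m, angles in rad, forces in N, time in s.
With the tool pointing down it reaches from about 0.4 to 0.875 m from the base axis. Payload 4.4 kg.
Tool frame: the origin (TCP) lies at the very end of the fingers, on their centre line; the grasp point (between the pads) lies 19 mm behind it (ctrl.grasp_offset is the distance from the TCP to the grasp point, in m); z points along the fingers, y is the direction in which the jaws open and shut (so a half turn about z gives the same grasp; the last joint's range is limited). The gripper opens to 85 mm and grips with 20 to 120 N. Pads are 22 mm wide; open, the fingers measure 114 mm over their backs; the gripper's body (76 mm by 85 mm) begins 54 mm behind the grasp point. The pads swing forward as they close: fully open they stand 13 mm farther back than shut.
Start: joints at [1.24, 0.628, 0.038, 1.517, -0.027, 0.996, -0.02], TCP at [0.17, -0.627, 0.231] pointing down, gripper open.
Joint ranges: [-3.06, 3.06], [-0.37, 2.12], [-1.25, 1.32], [0.18, 2.47], [-1.1, 4.24], [0.23, 1.98], [-2.94, 2.94]. Speed limits (rad/s): [2.57, 2.57, 3.14, 3.14, 3.14, 3.14, 3.14].

## Interface

Orientations are given as a unit quaternion [w, x, y, z].
In Python, from workcell import ctrl gives the robot as it stands.
- The arm moves only by the shell command python3 -m crank 'ROWS'. ROWS is JSON, one flat list of numbers, 7 for each row, row after row: the shift along the tool's x, y, z in units of 0.3 m (1.0 is 0.3 m), then the turn, a rotation vector about the tool's x, y, z in units of 360 degrees (1.0 is 360 degrees), then the gripper command: -1 is fully open, 1 is shut, values between are in proportion. In form: [x, y, z, ax, ay, az, fingers, x, y, z, ax, ay, az, fingers, ...]. A call has exactly 10 rows; each row is the pose to reach, as a shift and turn from the pose commanded when the call began, along the tool's axes at that moment, turning the shorter way round; what a row does not reach only later rows make up. A row lasts 1/12 s, in which the tool goes at most 41.7 mm and 7.16 degrees, less where a joint would pass 70% of its speed; a pose out of reach is approached as far as the arm can. A call with a number of a shift or a turn outside -1 to 1 is refused whole. A call with a gripper value outside its range is refused whole. The fingers move at their own pace and stop on an object; the grip force is fixed at half the most. Time passes only in rows, so rows that repeat a pose let the fingers close, or fill a call up. It gives the time, the measured TCP pose, the force and the opening at its end, in the units of the state.
- ctrl.get_obs(): the state, without advancing time (a new reading comes with each control period).
- ctrl.snapshot(name): name is "scene" or "top"; returns the picture (384x512x3 uint8, red, green, blue); there is no depth.
- ctrl.camera_model(name): a dict with "fov_y" (degrees; the focal length in pixels is half the picture's height over the tangent of half this angle, whatever the lens; pixels are square), "cx", "cy" (the principal point, pixels), "D" ([k1, k2, p1, p2, k3] as OpenCV has them; the pictures are not rectified), "extrinsics" (4x4, takes a point from camera to world coordinates). Camera axes: x right, y down, z forward; pixel columns grow to the right and rows downward; lengths in m; the calibration is good to about 2 mm. A picture is of the moment at which its call begins. camera_model takes no time and is no camera call.
- ctrl.sign_off(): hands the job in, once; it reports no verdict.
The state is a dict: "time": time; "joint_positions": joint angles; "joint_vel": joint speeds; "tau": joint torques, N m; "eef_pos": TCP position; "orientation": TCP orientation; "force": force on the tool from outside, world axes, zero at the start; "wrist_torque": the same for the moment, N m; "finger_gap": finger opening in m.
Only numpy, scipy, OpenCV 4.12 (cv2) and the standard library are available. Lean on these libraries where they do the work, as an engineer would, in place of code of your own. Each camera call takes 0.05 s, during which the arm holds its last target. There are 200 camera calls.

## Working session

There is one attempt and no reset: what is moved stays moved. The work goes in short steps, Python scripts to look and compute and a shell command to move; the robot and the scene stay as the last step left them, time stands still between calls to the robot, and variables do not carry over. Pictures are saved under pics/ and viewed, about 8 in all and at most 12, crops included, and the job is handed in when it is done.

```bash
mkdir -p pics; ls; python3 - <<'E'
from workcell import ctrl
import cv2
for n in("scene","top"):
    m=ctrl.camera_model(n);print(n,m)
    cv2.imwrite(f"pics/{n}0.png",ctrl.snapshot(n)[:,:,::-1])
o=ctrl.get_obs();print(o["time"],o["eef_pos"],o["orientation"],ctrl.grasp_offset,o["finger_gap"])
E
```

```text
pics
scene {'fov_y': 42.98341380677734, 'cx': 255.52180354309377, 'cy': 187.0112252168832, 'D': array([-0.14345426,  0.        ,  0.        ,  0.        ,  0.        ]), 'extrinsics': array([[-4.43688704e-01, -6.34513126e-01,  6.32877103e-01,
        -5.42762997e-01],
       [-8.96180238e-01,  3.15043405e-01, -3.12423805e-01,
         5.58808582e-01],
       [-1.14675220e-03, -7.05790866e-01, -7.08419324e-01,
         1.39449699e+00],
       [ 0.00000000e+00,  0.00000000e+00,  0.00000000e+00,
         1.00000000e+00]])}
top {'fov_y': 55.72506514774348, 'cx': 256.9341960417498, 'cy': 190.73828984706603, 'D': array([-0.02511745,  0.        ,  0.        ,  0.        ,  0.        ]), 'extrinsics': array([[ 0.03519763, -0.97359643,  0.22554626,  0.28455843],
       [-0.9993749 , -0.03354232,  0.01116821,  0.00313781],
       [-0.00330798, -0.22579837, -0.97416844,  1.29957682],
       [ 0.        ,  0.        ,  0.        ,  1.        ]])}
0.1 [ 0.16998267 -0.62681858  0.23049004] [-8.17767632e-04  9.91249193e-01  1.32001344e-01 -1.16961912e-04] 0.0187 0.08508022997994993
```

View pics/scene0.png

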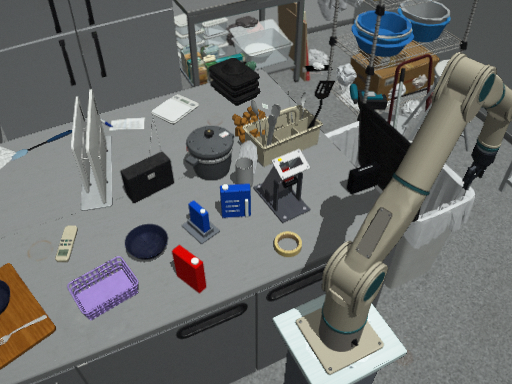

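View pics/top0.png

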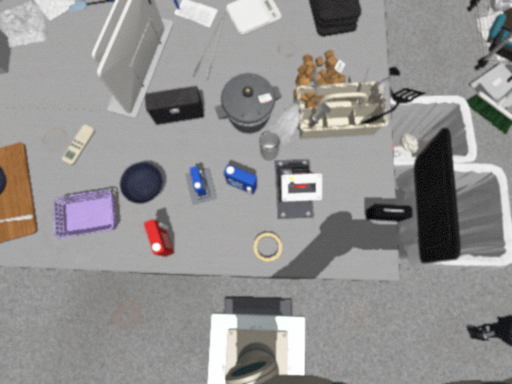

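The scene view shows the small blue pack in its stand near (200,215) and a larger blue look-alike at (236,200). The red one is at (189,268) and the chute at (290,165). In the top view the pack is at (199,182) and the slot near (300,186). I'll zoom in on both.

```bash
python3 - <<'E'
import cv2,numpy as np
s=cv2.imread("pics/scene0.png");t=cv2.imread("pics/top0.png")
def crop(im,x0,y0,x1,y1,k,out):
    c=cv2.resize(im[y0:y1,x0:x1],None,fx=k,fy=k,interpolation=cv2.INTER_CUBIC)
    for x in range(x0,x1,10): cv2.putText(c,str(x),((x-x0)*k,8),0,.3,(0,255,255));cv2.line(c,((x-x0)*k,10),((x-x0)*k,14),(0,255,255))
    for y in range(y0,y1,10): cv2.putText(c,str(y),(0,(y-y0)*k+4),0,.3,(0,255,255))
    cv2.imwrite(out,c)
crop(s,175,140,315,244,5,"pics/sc.png")
crop(t,180,150,330,224,5,"pics/tc.png")
E
```

```text
(no output)
```

View pics/sc.png

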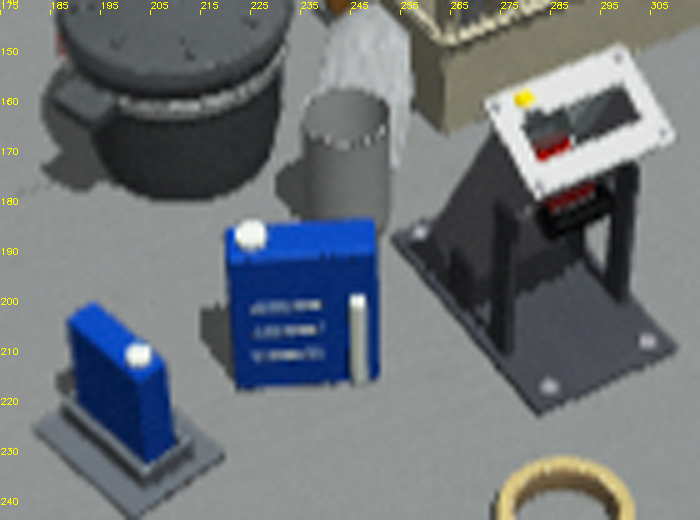

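View pics/tc.png

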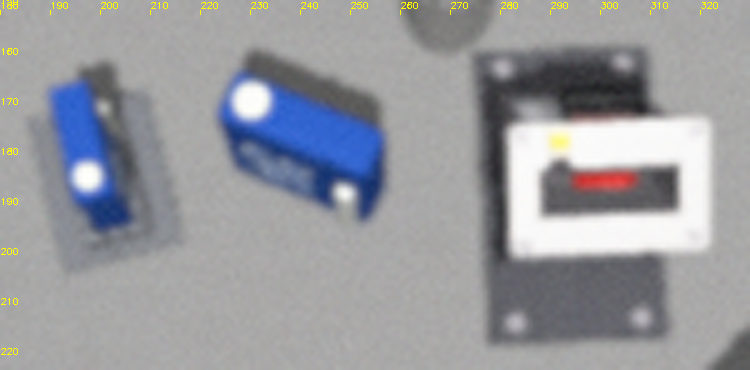

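Viewed 4. The pack's cap is at scene (202,211) and top (197,185), so the cap end is nearest the robot. The rib shows on the right side at top (199,171), which makes pack +x ≈ world −Y. The notch mark is on the chute's world +Y side, so the pack needs about a +90° yaw. Next I'll measure.

```bash
cat > h.py <<'E'
import cv2,numpy as np
from workcell import ctrl
from scipy.spatial.transform import Rotation as R
def ray(n,uv):
    m=ctrl.camera_model(n);f=192/np.tan(np.radians(m["fov_y"]/2))
    K=np.array([[f,0,m["cx"]],[0,f,m["cy"]],[0,0,1]])
    p=cv2.undistortPoints(np.array(uv,float).reshape(-1,1,2),K,m["D"]).reshape(-1,2)
    E=m["extrinsics"];d=np.c_[p,np.ones(len(p))]@E[:3,:3].T
    return E[:3,3],d/np.linalg.norm(d,axis=1)[:,None]
def onz(n,uv,z):
    o,d=ray(n,uv);return o+d*((z-o[2])/d[:,2])[:,None]
def tri(a,b):
    o1,d1=ray("scene",a);o2,d2=ray("top",b);P=[];g=[]
    for u,v in zip(d1,d2):
        s=np.linalg.lstsq(np.c_[u,-v],o2-o1,rcond=None)[0]
        p,q=o1+s[0]*u,o2+s[1]*v;P.append((p+q)/2);g.append(np.linalg.norm(p-q))
    return np.array(P),np.array(g)
def blob(im,box,f,k=6):
    x0,y0,x1,y1=box;c=cv2.resize(im[y0:y1,x0:x1],None,fx=k,fy=k,interpolation=cv2.INTER_CUBIC)
    m=f(c.astype(int)).astype(np.uint8)
    cs=cv2.findContours(m,cv2.RETR_EXTERNAL,cv2.CHAIN_APPROX_NONE)[0]
    c=max(cs,key=cv2.contourArea).reshape(-1,2).astype(float)
    return (c+.5)/k-.5+[x0,y0]
def quad(c):
    "4 corners by line fits to the sides of a contour"
    h=cv2.convexHull(c.astype(np.float32));e=1
    while True:
        q=cv2.approxPolyDP(h,e,True).reshape(-1,2)
        if len(q)<=4:break
        e+=.3
    L=[]
    for i in range(4):
        a,b=q[i],q[(i+1)%4];t=(b-a)/np.linalg.norm(b-a);r=c-a
        s=r@t;d=np.abs(r@[-t[1],t[0]]);l=np.linalg.norm(b-a)
        k=c[(s>.15*l)&(s<.85*l)&(d<1.5)]
        vx,vy,x,y=cv2.fitLine(k.astype(np.float32),cv2.DIST_HUBER,0,.01,.01).ravel();L.append(np.cross([x,y,1],[x+vx,y+vy,1]))
    X=[np.cross(L[i-1],L[i]) for i in range(4)];return np.array([x[:2]/x[2] for x in X])
def cen(c):
    m=cv2.moments(c.astype(np.float32).reshape(-1,1,2));return [m["m10"]/m["m00"],m["m01"]/m["m00"]]
white=lambda c:(c.min(2)>150)
E
python3 - <<'E'
from h import *
np.set_printoptions(precision=4,suppress=True)
s=cv2.imread("pics/scene0.png");t=cv2.imread("pics/top0.png")
# fascia (white plus yellow mark as r channel)
wh=lambda c:(c[:,:,2]>150)&(c[:,:,1]>130)
qs=quad(blob(s,(265,142,315,185),wh));qt=quad(blob(t,(276,168,328,205),wh))
# match corner order
print(qs.round(1).tolist(),qt.round(1).tolist())
best=min(((tri(qs,np.roll(q,k,0)),k) for q in(qt,) for k in range(4)),key=lambda r:r[0][1].sum())
P,g=best[0];print(P,g*1e3,"c",P.mean(0))
print([np.linalg.norm(P[i]-P[i-1]) for i in range(4)])
for i in (0,1): v=P[(i+1)%4]-P[i]+P[(i+2)%4]-P[(i+3)%4];print(v/np.linalg.norm(v))
# caps
cs=cen(blob(s,(196,206,210,218),white));ct=cen(blob(t,(190,178,203,192),white))
print("cap",cs,ct,tri([cs],[ct]),onz("top",[ct],.124),onz("scene",[cs],.124))
# pack top face in top view: bright blue
hsv=t[160:200,185:215];print(t[170,193],t[180,196],t[193,201],s[205,192],s[215,195],s[220,207],s[210,197])
E
```

```text
[[299.4, 147.7], [310.7, 167.1], [281.7, 178.9], [270.6, 159.3]] [[327.4, 167.6], [327.4, 205.6], [281.2, 199.1], [281.2, 167.6]]
[[ 0.617  -0.198   0.2201]
 [ 0.5016 -0.1886  0.2214]
 [ 0.5121 -0.0614  0.2097]
 [ 0.6045 -0.0614  0.2283]] [ 5.0766 23.9461  4.0907 11.8265] c [ 0.5588 -0.1274  0.2199]
[np.float64(0.1373953394128533), np.float64(0.11578303178468653), np.float64(0.12814541693288015), np.float64(0.09427024960186363)]
[-0.9955  0.0452 -0.0827]
[-0.0075  0.9999 -0.013 ]
cap [202.34224033341974, 210.47586121590814] [196.9741850247654, 184.81223515537303] (array([[0.5702, 0.2176, 0.1246]]), array([0.0007])) [[0.5701 0.2174 0.124 ]] [[0.571  0.2177 0.124 ]]
[205  99  47] [208 100  54] [119  57  26] [196  74  10] [76 29  6] [110  42   3] [190  73  10]
```

```bash
python3 - <<'E'
from h import *
np.set_printoptions(precision=4,suppress=True)
s=cv2.imread("pics/scene0.png");t=cv2.imread("pics/top0.png")
qs=quad(blob(s,(265,142,315,185),lambda c:(c[:,:,2]>170)&(c[:,:,1]>150)))
qt=quad(blob(t,(276,168,328,205),lambda c:(c[:,:,2]>208)&(c[:,:,1]>180)))
print(qt.round(1).tolist())
P,g=min((tri(qs,np.roll(qt,k,0)) for k in range(4)),key=lambda r:r[1].sum())
print(P,g*1e3,"c",P.mean(0),[np.linalg.norm(P[i]-P[i-1]).round(4) for i in range(4)])
ax=[]
for i in (0,1): v=P[(i+1)%4]-P[i]+P[(i+2)%4]-P[(i+3)%4];ax.append(v/np.linalg.norm(v))
print(ax, "normal",np.cross(*ax))
# slot hole centre: dark inside fascia, top view
def topface(im,box,thr):
    c=blob(im,box,lambda c:((c[:,:,0]>thr)&(c[:,:,0]-c[:,:,2]>90))|(c.min(2)>185),8);return c
for n,im,box,thr in(("top",t,(186,162,209,200),160),("scene",s,(185,197,213,222),150)):
    c=topface(im,box,thr);q=quad(c);W=onz(n,q,.118)
    print(n,q.round(1).tolist(),W[:,:2],W.mean(0),[np.linalg.norm(W[i]-W[i-1]).round(4) for i in range(4)],
     [np.degrees(np.arctan2(*(W[i]-W[i-1])[1::-1])).round(1) for i in range(4)])
# stand outline yaw and bystanders, roughly
for nm,uv,z in(("lookalike",[[230,167],[255,180]],.12),("canister",[[269,140]],.12),("bowl",[[141,182]],.05),("roll",[[268,247]],.025),("plate",[[276,160],[308,160],[312,217],[277,217]],.008)):print(nm,onz("top",uv,z)[:,:2].tolist())
E
```

```text
[[321.6, 173.2], [321.6, 199.2], [282.0, 200.4], [281.6, 174.8]]
[[ 0.5893 -0.1768  0.2476]
 [ 0.5168 -0.1826  0.2121]
 [ 0.5087 -0.0619  0.2129]
 [ 0.5803 -0.0569  0.2469]] [1.0411 0.7798 0.2472 0.9563] c [ 0.5488 -0.1195  0.2299] [np.float64(0.1202), np.float64(0.0809), np.float64(0.121), np.float64(0.0794)]
[array([-0.8989, -0.0669, -0.4331]), array([-0.0709,  0.9975,  0.0007])] normal [ 0.432   0.0314 -0.9013]
top [[196.7, 165.9], [200.4, 181.5], [192.8, 182.0], [189.6, 167.9]] [[0.6376 0.2243]
 [0.5835 0.2079]
 [0.5808 0.2333]
 [0.6299 0.248 ]] [0.608  0.2284 0.118 ] [np.float64(0.0249), np.float64(0.0565), np.float64(0.0255), np.float64(0.0512)] [np.float64(-71.9), np.float64(-163.2), np.float64(96.1), np.float64(16.6)]
scene [[188.0, 203.3], [193.3, 199.8], [201.8, 207.0], [198.7, 212.6]] [[0.6314 0.2494]
 [0.6392 0.2261]
 [0.5927 0.2115]
 [0.5725 0.2314]] [0.6089 0.2296 0.118 ] [np.float64(0.0615), np.float64(0.0246), np.float64(0.0487), np.float64(0.0283)] [np.float64(17.1), np.float64(-71.5), np.float64(-162.5), np.float64(135.4)]
lookalike [[0.6369997428057129, 0.11073437697564294], [0.5944199268016706, 0.02445264789876156]]
canister [[0.7385077142217666, -0.01858505531232362]]
bowl [[0.5915947401542841, 0.4316131268821931]]
roll [[0.3801689187268333, -0.02780079214118227]]
plate [[0.7034602266373098, -0.04887354406435417], [0.707579386543244, -0.16798705700799102], [0.49365777875835315, -0.183083503505458], [0.4893464817458285, -0.057461958787387406]]
```

```bash
python3 -m crank '[0.7,-0.79,-0.2,0,0,0,-0.4,0.7,-0.79,-0.2,0,0,0,-0.4,0.7,-0.79,-0.2,0,0,0,-0.4,0.7,-0.79,-0.2,0,0,0,-0.4,0.7,-0.79,-0.2,0,0,0,-0.4,0.7,-0.79,-0.2,0,0,0,-0.4,0.7,-0.79,-0.2,0,0,0,-0.4,0.7,-0.79,-0.2,0,0,0,-0.4,0.7,-0.79,-0.2,0,0,0,-0.4,0.7,-0.79,-0.2,0,0,0,-0.4]'
python3 - <<'E'
from h import *
s=cv2.imread("pics/scene0.png");t=cv2.imread("pics/top0.png")
qs=quad(blob(s,(265,142,315,185),lambda c:(c[:,:,2]>170)&(c[:,:,1]>150)))
qt=quad(blob(t,(276,168,328,205),lambda c:(c[:,:,2]>208)&(c[:,:,1]>180)))
def ctr(q):
    L=np.cross([*q[0],1],[*q[2],1]);M=np.cross([*q[1],1],[*q[3],1]);x=np.cross(L,M);return x[:2]/x[2]
for n,q in(("scene",qs),("top",qt)):
    print(n,ctr(q),[onz(n,[ctr(q)],z).round(4).tolist() for z in(.226,.230)])
# slot hole (dark/red inside the fascia)
for n,im,box in(("scene",s,(278,155,304,174)),("top",t,(286,180,317,194))):
    c=blob(im,box,lambda c:c[:,:,1]<125);q=quad(c);print(n,q.round(1).tolist(),onz(n,[ctr(q)],.226))
# yellow mark
E
```

```text
time: 0.93
eef_pos: [0.3118, -0.3423, 0.2917]
orientation: [0.0, 0.991, 0.134, 0.0]
force: [-0.1, -0.5, 1.4]
finger_gap: 0.0597
scene [290.48331311 163.29239702] [[[0.5526, -0.1208, 0.226]], [[0.5488, -0.1185, 0.23]]]
top [301.53484945 186.95214166] [[[0.5496, -0.1197, 0.226]], [[0.5486, -0.1193, 0.23]]]
scene [[299.1, 156.6], [302.5, 163.2], [282.1, 171.8], [279.2, 164.4]] [[ 0.54927394 -0.12133     0.226     ]]
top [[289.5, 184.3], [314.8, 183.3], [314.8, 190.9], [287.9, 192.2]] [[ 0.54776364 -0.12077823  0.226     ]]
```

```bash
python3 -m crank '[0.707,-0.786,0,0,0,0,-0.4,0.707,-0.786,0,0,0,0,-0.4,0.707,-0.786,0,0,0,0,-0.4,0.707,-0.786,0,0,0,0,-0.4,0.707,-0.786,0,0,0,0,-0.4,0.707,-0.786,0,0,0,0,-0.4,0.707,-0.786,0,0,0,0,-0.4,0.707,-0.786,0,0,0,0,-0.4,0.707,-0.786,0,0,0,0,-0.4,0.707,-0.786,0,0,0,0,-0.4]'
python3 -m crank '[0.707,-0.786,0,0,0,-0.0045,-0.4,0.707,-0.786,0,0,0,-0.0045,-0.4,0.707,-0.786,0,0,0,-0.0045,-0.4,0.707,-0.786,0,0,0,-0.0045,-0.4,0.707,-0.786,0,0,0,-0.0045,-0.4,0.707,-0.786,0,0,0,-0.0045,-0.4,0.707,-0.786,0,0,0,-0.0045,-0.4,0.707,-0.786,0,0,0,-0.0045,-0.4,0.707,-0.786,0.1,0,0,-0.0045,-0.4,0.707,-0.786,0.2,0,0,-0.0045,-0.4]'
python3 - <<'E'
from h import *
o=ctrl.get_obs();r=R.from_quat(o["orientation"],scalar_first=True)
print(o["eef_pos"],r.as_matrix().round(4),o["joint_positions"].round(3) if hasattr(o["joint_positions"],'round') else o["joint_positions"])
print("to grasp (units):",r.inv().apply(np.array([.5955,.2252,.087])-o["eef_pos"])/.3)
E
```

```text
time: 1.77
eef_pos: [0.4542, -0.0608, 0.2907]
orientation: [0.0, 0.991, 0.133, -0.001]
force: [-0.9, -1.1, 0.6]
finger_gap: 0.0598
time: 2.6
eef_pos: [0.5993, 0.222, 0.2311]
orientation: [-0.0, 0.989, 0.145, 0.002]
force: [0.8, -1.7, -1.7]
finger_gap: 0.0599
[0.59931779 0.22196639 0.23114691] [[ 9.577e-01  2.879e-01  3.900e-03]
 [ 2.879e-01 -9.577e-01  6.000e-04]
 [ 3.900e-03  6.000e-04 -1.000e+00]] [-0.28   0.616 -0.199  1.55   0.139  0.986 -1.799]
to grasp (units): [-0.01093887 -0.01425346  0.48044321]
```

```bash
python3 -m crank '[0,0,0.05,0,0,0,-0.4,0,0,0.1,0,0,0,-0.4,0,0,0.15,0,0,0,-0.4,0,0,0.2,0,0,0,-0.4,0,0,0.23,0,0,0,-0.4,0,0,0.25,0,0,0,-0.4,0,0,0.25,0,0,0,-0.4,0,0,0.25,0,0,0,-0.4,0,0,0.25,0,0,0,-0.4,0,0,0.25,0,0,0,-0.4]'
python3 - <<'E'
from h import *
o=ctrl.get_obs();r=R.from_quat(o["orientation"],scalar_first=True)
print(o["eef_pos"],r.as_matrix().round(4))
print("to grasp (units):",r.inv().apply(np.array([.5955,.2252,.087])-o["eef_pos"])/.3)
im=ctrl.snapshot("top");c=cv2.resize(im[150:220,170:260,::-1],None,fx=7,fy=7,interpolation=2)
b=ctrl.snapshot("scene");d=cv2.resize(b[150:240,170:260,::-1],None,fx=5,fy=5,interpolation=2)
cv2.imwrite("pics/top0b.png",im[:,:,::-1])
h=min(c.shape[0],d.shape[0]);cv2.imwrite("pics/g1.png",cv2.resize(np.hstack([c[:h],d[:h]]),(800,int(800*h/(c.shape[1]+d.shape[1])))))
E
```

```text
time: 3.43
eef_pos: [0.5975, 0.2226, 0.1573]
orientation: [-0.0, 0.989, 0.146, 0.001]
force: [0.3, -0.9, 1.0]
finger_gap: 0.0598
[0.59746976 0.22261105 0.15730302] [[ 9.574e-01  2.887e-01  1.700e-03]
 [ 2.887e-01 -9.574e-01  6.000e-04]
 [ 1.800e-03 -1.000e-04 -1.000e+00]]
to grasp (units): [-0.00421421 -0.01014303  0.23433687]
```

View pics/g1.png

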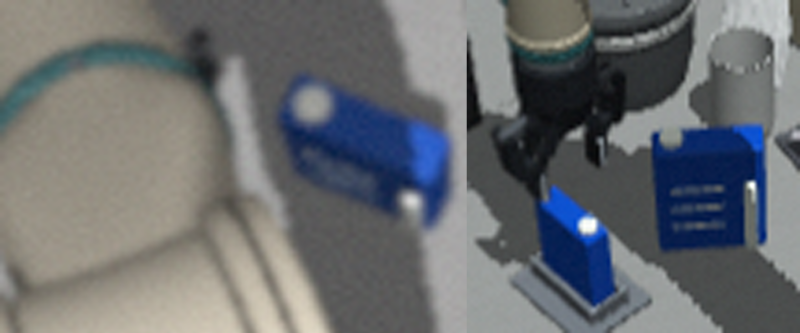

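Viewed 5: the fingers straddle the pack's top, left and right of it, and line up with its faces. I'll descend and grip.

```bash
python3 -m crank '[-0.004,-0.01,0.05,0,0,0,-0.4,-0.004,-0.01,0.1,0,0,0,-0.4,-0.004,-0.01,0.14,0,0,0,-0.4,-0.004,-0.01,0.18,0,0,0,-0.4,-0.004,-0.01,0.21,0,0,0,-0.4,-0.004,-0.01,0.225,0,0,0,-0.4,-0.004,-0.01,0.234,0,0,0,-0.4,-0.004,-0.01,0.234,0,0,0,-0.4,-0.004,-0.01,0.234,0,0,0,1,-0.004,-0.01,0.234,0,0,0,1]'
python3 -m crank '[0,0,0,0,0,0,1,0,0,0,0,0,0,1,0,0,0,0,0,0,1,0,0,0,0,0,0,1,0,0,0,0,0,0,1,0,0,0,0,0,0,1,0,0,0,0,0,0,1,0,0,0,0,0,0,1,0,0,0,0,0,0,1,0,0,0,0,0,0,1]'
```

```text
time: 4.37
eef_pos: [0.5953, 0.2252, 0.0868]
orientation: [-0.0, 0.989, 0.146, 0.001]
force: [0.4, 0.4, 0.1]
finger_gap: 0.0367
time: 5.2
eef_pos: [0.5955, 0.2254, 0.087]
orientation: [-0.0, 0.989, 0.146, 0.001]
force: [-0.4, 0.6, 5.4]
finger_gap: 0.0271
```

```bash
python3 -m crank '[0,0,-0.03,0,0,0,1,0,0,-0.08,0,0,0,1,0,0,-0.16,0,0,0,1,0,0,-0.26,0,0,0,1,0,0,-0.37,0,0,0,1,0,0,-0.48,0,0,0,1,0,0,-0.58,0,0,0,1,0,0,-0.66,0,0,0,1,0,0,-0.71,0,0,0,1,0,0,-0.73,0,0,0,1]'
cat > tgt.py <<'E'
from h import *
O=np.array([.549,-.120,.2265]);yaw=4.06;lean=26
def throat():
    z=R.from_euler("z",yaw,degrees=True).apply([-np.sin(np.radians(lean)),0,np.cos(np.radians(lean))])
    y=R.from_euler("z",yaw,degrees=True).apply([0,1,0]);return np.c_[np.cross(y,z),y,z]
def go(p,TIP=79e-3):
    """p: pack underside centre in throat frame (m); prints tool shift/turn in row units"""
    o=ctrl.get_obs();T=throat();r=R.from_quat(o["orientation"],scalar_first=True)
    want=R.from_matrix(np.c_[T[:,1],T[:,0],-T[:,2]])
    P=O+T@(np.array(p)+[0,0,TIP])
    print("time",o["time"],"F",np.round(T.T@o["force"],1),"gap",o["finger_gap"])
    print("underside in throat mm",((T.T@(o["eef_pos"]-O))*1e3-[0,0,TIP*1e3]).round(1))
    print("want",P.round(4),"shift",(r.inv().apply(P-o["eef_pos"])/.3).round(3),"turn",((r.inv()*want).as_rotvec()/2/np.pi).round(4))
E
python3 - <<'E'
from tgt import *
go([0,0,.05])
print(ctrl.get_obs()["joint_positions"])
E
```

```text
time: 6.03
eef_pos: [0.5953, 0.2252, 0.3079]
orientation: [-0.0, 0.989, 0.146, 0.002]
force: [0.4, -0.7, -2.0]
finger_gap: 0.0269
time 6.0333 F [-0.5 -0.7 -2. ] gap 0.02694226565229409
underside in throat mm [ 99.1 341.1 -36.8]
want [ 0.4926 -0.124   0.3424] shift [-0.663  1.016 -0.118] turn [-0.0605  0.0482 -0.2108]
[-0.28061341  0.54520903 -0.21003086  1.45492693  0.11904694  1.15061335
 -1.78723313]
```

```bash
python3 -m crank '[-0.03,0.04,-0.02,-0.003,0.002,-0.01,1,-0.07,0.1,-0.05,-0.006,0.005,-0.022,1,-0.12,0.17,-0.08,-0.01,0.008,-0.035,1,-0.17,0.25,-0.11,-0.014,0.011,-0.049,1,-0.22,0.32,-0.13,-0.018,0.014,-0.063,1,-0.27,0.39,-0.14,-0.022,0.017,-0.077,1,-0.31,0.45,-0.15,-0.025,0.02,-0.09,1,-0.34,0.48,-0.15,-0.028,0.022,-0.1,1,-0.35,0.5,-0.15,-0.03,0.024,-0.105,1,-0.35,0.5,-0.15,-0.03,0.024,-0.105,1]'
python3 - <<'E'
from tgt import *
go([0,0,.06])
E
```

```text
time: 6.87
eef_pos: [0.5351, 0.0483, 0.3488]
orientation: [0.081, 0.882, 0.456, 0.084]
force: [-0.2, -1.0, -2.3]
finger_gap: 0.0271
time 6.8667 F [-1.2 -1.  -1.9] gap 0.027121617102154556
underside in throat mm [ 51.8 168.9  31.8]
want [ 0.4882 -0.1243  0.3514] shift [-0.559  0.207 -0.005] turn [-0.0314  0.025  -0.106 ]
```

```bash
python3 -m crank '[-0.05,0.02,-0.03,-0.003,0.002,-0.01,1,-0.12,0.05,-0.06,-0.007,0.005,-0.023,1,-0.2,0.08,-0.07,-0.011,0.009,-0.037,1,-0.28,0.11,-0.07,-0.016,0.013,-0.053,1,-0.36,0.14,-0.06,-0.02,0.016,-0.067,1,-0.44,0.16,-0.04,-0.024,0.019,-0.081,1,-0.5,0.185,-0.02,-0.028,0.022,-0.094,1,-0.54,0.2,-0.01,-0.03,0.024,-0.102,1,-0.559,0.207,-0.005,-0.031,0.025,-0.106,1,-0.559,0.207,-0.005,-0.0314,0.025,-0.106,1]'
python3 - <<'E'
from tgt import *
go([0,0,.03])
for n,b in(("top",(260,150,340,240)),("scene",(240,100,330,190))):
    im=ctrl.snapshot(n)[:,:,::-1];cv2.imwrite(f"pics/{n}2.png",im)
    cv2.imwrite(f"pics/{n}2c.png",cv2.resize(im[b[1]:b[3],b[0]:b[2]],None,fx=4.4,fy=4.4,interpolation=2))
a,b=cv2.imread("pics/top2c.png"),cv2.imread("pics/scene2c.png");cv2.imwrite("pics/c2.png",np.hstack([a,b]))
E
```

```text
time: 7.7
eef_pos: [0.4894, -0.1243, 0.35]
orientation: [0.152, 0.664, 0.713, 0.166]
force: [-0.1, -0.4, -1.6]
finger_gap: 0.0271
time 7.7 F [-0.8 -0.4 -1.4] gap 0.027141592115350003
underside in throat mm [ 0.5 -0.  58.2]
want [ 0.5013 -0.1234  0.3245] shift [-0.    -0.002  0.094] turn [ 0.0001 -0.0004 -0.0002]
```

View pics/c2.png

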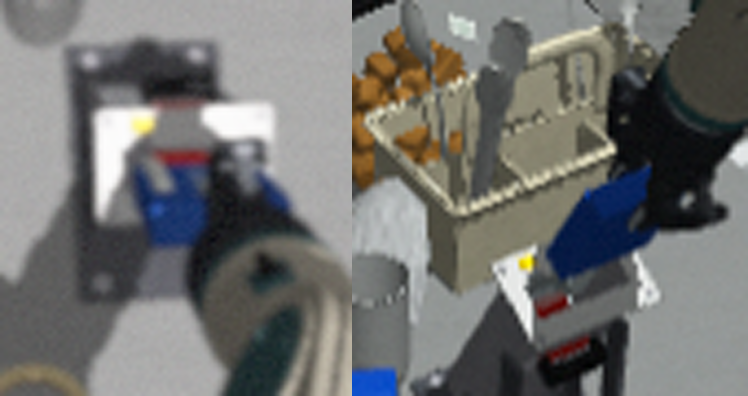

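Viewed 6: the pack hangs parallel to the tube over the slot. In the top view the white rib, at crop (160,175), sits below the notch and its yellow mark at (143,125). I'll close to about 8 mm above the mouth and check alignment.

```bash
python3 -m crank '[0,-0.002,0.03,0,0,0,1,0,-0.002,0.06,0,0,0,1,0,-0.002,0.09,0,0,0,1,0,-0.002,0.12,0,0,0,1,0,-0.002,0.145,0,0,0,1,0,-0.002,0.16,0,0,0,1,0,-0.002,0.167,0,0,0,1,0,-0.002,0.167,0,0,0,1,0,-0.002,0.167,0,0,0,1,0,-0.002,0.167,0,0,0,1]'
python3 - <<'E'
from tgt import *
go([0,0,0])
for n,b in(("top",(275,165,330,215)),("scene",(260,130,315,180))):
    im=ctrl.snapshot(n)[:,:,::-1];cv2.imwrite(f"pics/{n}3.png",im)
    cv2.imwrite(f"pics/{n}3c.png",cv2.resize(im[b[1]:b[3],b[0]:b[2]],None,fx=7,fy=7,interpolation=2))
a,b=cv2.imread("pics/top3c.png"),cv2.imread("pics/scene3c.png");cv2.imwrite("pics/c3.png",np.hstack([a,b]))
E
```

```text
time: 8.63
eef_pos: [0.5128, -0.12, 0.3072]
orientation: [0.154, 0.663, 0.713, 0.167]
force: [-0.2, 0.3, -2.7]
finger_gap: 0.027
time 8.6333 F [-1.3  0.3 -2.4] gap 0.026974240760574354
underside in throat mm [3.  2.5 9.4]
want [ 0.5145 -0.1225  0.2975] shift [-0.009 -0.01   0.031] turn [ 0.0007 -0.0004  0.0003]
```

View pics/c3.png

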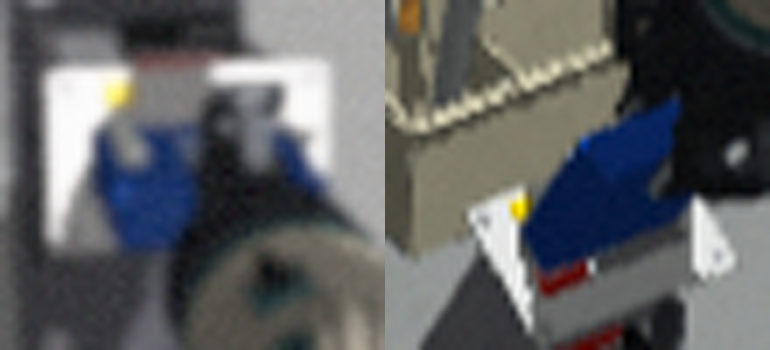

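Viewed 7: the rib's lower end is at top-crop (130,155), just under the notch mark at (118,95), and the pack is above the slot. The tool drifted about 3 mm sideways, so I'll correct that before entering.

```bash
python3 -m crank '[-0.009,-0.01,0,0,0,0,1,-0.009,-0.01,0,0,0,0,1,-0.009,-0.01,0,0,0,0,1,-0.009,-0.01,0,0,0,0,1,-0.009,-0.01,0,0,0,0,1,-0.009,-0.01,0,0,0,0,1,-0.009,-0.01,0,0,0,0,1,-0.009,-0.01,0,0,0,0,1,-0.009,-0.01,0,0,0,0,1,-0.009,-0.01,0,0,0,0,1]'
python3 - <<'E'
from tgt import *
go([0,0,0])
# check: pack lower-edge corner (scene) and rib against own prediction
T=throat()
t=ctrl.snapshot("top")
f=lambda n,p:cv2.projectPoints(np.array(p,float).reshape(-1,3),*(lambda W:(cv2.Rodrigues(W[:3,:3])[0],W[:3,3]))(np.linalg.inv(ctrl.camera_model(n)["extrinsics"])),np.array([[(k:=192/np.tan(np.radians(ctrl.camera_model(n)["fov_y"]/2))),0,ctrl.camera_model(n)["cx"]],[0,k,ctrl.camera_model(n)["cy"]],[0,0,1]]),ctrl.camera_model(n)["D"])[0].reshape(-1,2)
o=ctrl.get_obs();r=R.from_quat(o["orientation"],scalar_first=True).as_matrix()
B=np.c_[r[:,1],r[:,0],-r[:,2]];U=o["eef_pos"]-B[:,2]*.079
im={"top":t[:,:,::-1].copy(),"scene":ctrl.snapshot("scene")[:,:,::-1].copy()};out=[]
for n,b in(("top",(275,165,330,215)),("scene",(260,130,315,180))):
    c=cv2.resize(im[n][b[1]:b[3],b[0]:b[2]],None,fx=7,fy=7,interpolation=2)
    def dots(P,col):
        for u,v in f(n,P):cv2.circle(c,(int((u+.5-b[0])*7),int((v+.5-b[1])*7)),2,col,-1)
    pk=[[.014,-.042,.004],[.014,.042,.004],[-.014,.042,.004],[-.014,-.042,.004],[.014,.042,.11],[-.014,.042,.11],[.020,.035,.007],[.020,.025,.007],[.02,.035,.072],[.02,.025,.072]]
    dots([U+B@np.array(p) for p in pk],(0,255,0))
    dots([O+T@np.array(p) for p in([.04,.06,0],[.04,-.06,0],[-.04,.06,0],[-.04,-.06,0],[.0225,.037,0],[.0225,.023,0],[.016,.044,0],[-.016,.044,0],[-.016,-.044,0])],(255,0,255))
    out.append(c)
cv2.imwrite("pics/c4.png",np.hstack(out))
E
```

```text
time: 9.57
eef_pos: [0.5103, -0.1228, 0.3055]
orientation: [0.154, 0.663, 0.713, 0.167]
force: [-0.0, -0.2, -2.3]
finger_gap: 0.0269
time 9.5667 F [-1.  -0.2 -2.1] gap 0.02686857362536308
underside in throat mm [-0.3 -0.   9. ]
want [ 0.5145 -0.1225  0.2975] shift [0.    0.001 0.03 ] turn [ 0.0006 -0.0004  0.0003]
```

View pics/c4.png

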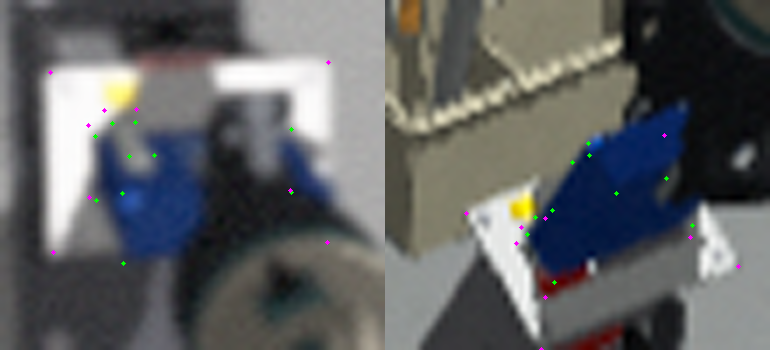

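Viewed 8 (overlay): the predicted and seen pack corners agree to about 1–2 px. The pack may sit about 3 mm higher in the hand than I assumed, but laterally it lines up with the slot. I'll insert slowly.

```bash
python3 -m crank '[0,0,0.006,0,0,0,1,0,0,0.012,0,0,0,1,0,0,0.018,0,0,0,1,0,0,0.024,0,0,0,1,0,0,0.03,0,0,0,1,0,0,0.036,0,0,0,1,0,0,0.042,0,0,0,1,0,0,0.048,0,0,0,1,0,0,0.054,0,0,0,1,0,0,0.057,0,0,0,1]'
python3 -c "
from tgt import *
go([0,0,-.03])"
```

```text
time: 10.5
eef_pos: [0.5176, -0.1222, 0.2898]
orientation: [0.153, 0.663, 0.713, 0.167]
force: [-1.0, -0.1, -2.9]
finger_gap: 0.0269
time 10.5 F [-2.2 -0.  -2.2] gap 0.02691409634128678
underside in throat mm [-0.5  0.1 -8.4]
want [ 0.5276 -0.1215  0.2705] shift [-0.     0.002  0.072] turn [ 0.0005 -0.0005  0.0002]
```

```bash
python3 -m crank '[0,0,0.006,0,0,0,1,0,0,0.012,0,0,0,1,0,0,0.018,0,0,0,1,0,0,0.024,0,0,0,1,0,0,0.03,0,0,0,1,0,0,0.036,0,0,0,1,0,0,0.042,0,0,0,1,0,0,0.048,0,0,0,1,0,0,0.054,0,0,0,1,0,0,0.06,0,0,0,1]'
python3 -c "
from tgt import *
go([0,0,-.06])"
```

```text
time: 11.33
eef_pos: [0.5255, -0.1215, 0.2737]
orientation: [0.153, 0.663, 0.713, 0.167]
force: [-2.4, 0.6, -2.9]
finger_gap: 0.0269
time 11.3333 F [-3.4  0.7 -1.5] gap 0.026906339021631837
underside in throat mm [ -0.5   0.1 -26.3]
want [ 0.5407 -0.1206  0.2436] shift [-0.001  0.001  0.112] turn [ 0.0005 -0.0005  0.0002]
```

```bash
python3 -m crank '[0,-0.003,0.01,0,0,0,1,0,-0.003,0.02,0,0,0,1,0,-0.003,0.03,0,0,0,1,0,-0.003,0.042,0,0,0,1,0,-0.003,0.054,0,0,0,1,0,-0.003,0.066,0,0,0,1,0,-0.003,0.078,0,0,0,1,0,-0.003,0.09,0,0,0,1,0,-0.003,0.1,0,0,0,1,0,-0.003,0.112,0,0,0,1]'
python3 -c "
from tgt import *
go([0,0,-.072])"
```

```text
time: 12.17
eef_pos: [0.5402, -0.1208, 0.2434]
orientation: [0.154, 0.663, 0.713, 0.167]
force: [-1.3, -0.5, -1.9]
finger_gap: 0.0272
time 12.1667 F [-2.  -0.4 -1.1] gap 0.027229181956571313
underside in throat mm [ -0.6  -0.2 -60. ]
want [ 0.5459 -0.1202  0.2328] shift [0.001 0.002 0.04 ] turn [ 0.0007 -0.0003  0.0002]
```

```bash
python3 -m crank '[0,0,0.01,0,0,0,1,0,0,0.02,0,0,0,1,0,0,0.03,0,0,0,1,0,0,0.036,0,0,0,1,0,0,0.036,0,0,0,1,0,0,0.036,0,0,0,0,0,0,0.036,0,0,0,0,0,0,0.036,0,0,0,0,0,0,0.036,0,0,0,0,0,0,0.036,0,0,0,0]'
python3 -c "
from tgt import *
go([0,0,-.072])
o=ctrl.snapshot('top');cv2.imwrite('pics/t5.png',o[:,:,::-1])
b=ctrl.snapshot('scene')[:,:,::-1];cv2.imwrite('pics/c5.png',cv2.resize(b[120:190,240:330],None,fx=7,fy=7,interpolation=2))"
```

```text
time: 13.0
eef_pos: [0.5447, -0.1204, 0.2342]
orientation: [0.154, 0.663, 0.713, 0.167]
force: [-0.7, 0.1, -0.3]
finger_gap: 0.0428
time 13.0 F [-0.8  0.1 -0. ] gap 0.04275776806891726
underside in throat mm [ -0.5  -0.1 -70.2]
want [ 0.5459 -0.1202  0.2328] shift [0.    0.002 0.006] turn [ 0.0008 -0.0004  0.0002]
```

View pics/c5.png

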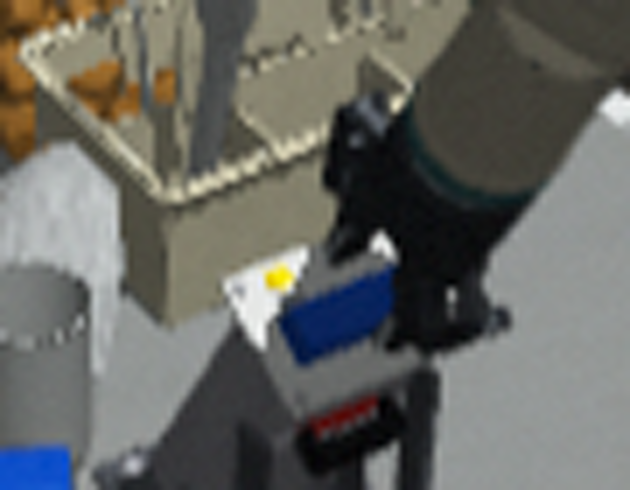

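Viewed 9: the released pack has slid down to the rollers, with a short blue block standing out of the slot at crop (340,310). I'll back off, shut the fingers and push.

```bash
python3 -m crank '[0,0,-0.03,0,0,0,0,0,0,-0.06,0,0,0,0,0,0,-0.1,0,0,0,0,0,0,-0.14,0,0,0,0.5,0,0,-0.15,0,0,0,1,0,0,-0.15,0,0,0,1,0,0,-0.15,0,0,0,1,0,0,-0.15,0,0,0,1,0,0,-0.15,0,0,0,1,0,0,-0.15,0,0,0,1]'
python3 -c "
from tgt import *
go([0,0,.020],0)
T=throat()
s=ctrl.snapshot('scene')[:,:,::-1];t=ctrl.snapshot('top')[:,:,::-1]
out=[cv2.resize(s[130:190,260:320],None,fx=6,fy=6,interpolation=2),cv2.resize(t[155:215,270:330],None,fx=6,fy=6,interpolation=2)]
cv2.imwrite('pics/c6.png',np.hstack(out))"
```

```text
time: 13.93
eef_pos: [0.5245, -0.1216, 0.2735]
orientation: [0.153, 0.663, 0.713, 0.167]
force: [-0.1, -0.1, 0.3]
finger_gap: -0.0
time 13.9333 F [ 0.  -0.1  0.3] gap -4.776414914926201e-05
underside in throat mm [-1.4  0.2 53. ]
want [ 0.5403 -0.1206  0.2445] shift [-0.001  0.004  0.11 ] turn [ 0.0005 -0.0005  0.0002]
```

View pics/c6.png

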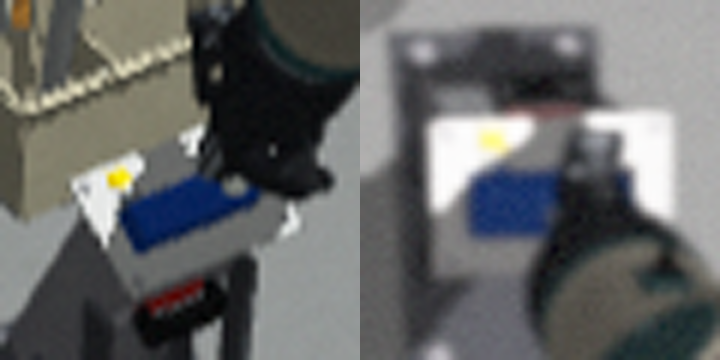

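Viewed 10: the top face and the white cap (left crop (235,185)) are above the fascia, with the pack square in the slot. Now I'll push with the shut fingers to about 5 mm above the mouth.

```bash
python3 -m crank '[0,0.003,0.03,0,0,0,1,0,0.003,0.06,0,0,0,1,0,0.003,0.09,0,0,0,1,0,0.003,0.105,0,0,0,1,0,0.003,0.112,0,0,0,1,0,0.003,0.12,0,0,0,1,0,0.003,0.127,0,0,0,1,0,0.003,0.134,0,0,0,1,0,0.003,0.14,0,0,0,1,0,0.003,0.145,0,0,0,1]'
python3 -c "
from tgt import *
go([0,0,.005],0)"
```

```text
time: 14.87
eef_pos: [0.5448, -0.1204, 0.236]
orientation: [0.154, 0.663, 0.713, 0.167]
force: [-1.2, -0.0, 1.6]
finger_gap: 0.0
time 14.8667 F [-0.4  0.   2. ] gap 2.486587508367902e-05
underside in throat mm [ 0.3 -0.  10.4]
want [ 0.5468 -0.1202  0.231 ] shift [ 0.    -0.001  0.018] turn [ 0.0008 -0.0004  0.0002]
```

```bash
python3 -m crank '[0,0,0.005,0,0,0,1,0,0,0.01,0,0,0,1,0,0,0.015,0,0,0,1,0,0,0.02,0,0,0,1,0,0,0.02,0,0,0,1,0,0,-0.05,0,0,0,1,0,0,-0.14,0,0,0,1,0,0,-0.25,0,0,0,1,0,0,-0.35,0,0,0,1,0,0,-0.4,0,0,0,1]'
python3 -c "
from tgt import *
go([0,0,.005],0)
s=ctrl.snapshot('scene')[:,:,::-1];t=ctrl.snapshot('top')[:,:,::-1]
out=[cv2.resize(s[135:225,250:320],None,fx=5,fy=5,interpolation=2),cv2.resize(t[145:235,265:335],None,fx=5,fy=5,interpolation=2)]
cv2.imwrite('pics/c7.png',np.hstack(out))"
```

```text
time: 15.7
eef_pos: [0.4913, -0.1253, 0.3461]
orientation: [0.155, 0.663, 0.713, 0.167]
force: [0.3, -0.1, -0.5]
finger_gap: 0.0002
time 15.7 F [ 0.1 -0.1 -0.6] gap 0.00022210198609464628
underside in throat mm [  0.4  -1.2 132.9]
want [ 0.5468 -0.1202  0.231 ] shift [ 0.004 -0.004  0.426] turn [ 0.0011 -0.0002  0.0001]
```

View pics/c7.png

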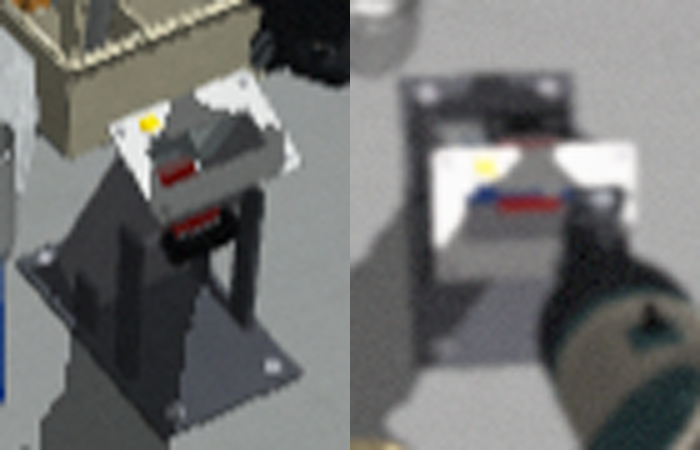

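Viewed 11: the slot is empty in the scene view with the red roller visible. In the top view, blue shows deep inside at crop (490,195). I'll move the arm aside and check the resting depth and the bystanders.

```bash
python3 -m crank '[-0.1,0,-0.1,0,0,0,1,-0.2,0,-0.2,0,0,0,1,-0.3,0,-0.25,0,0,0,1,-0.4,0,-0.3,0,0,0,1,-0.5,0,-0.3,0,0,0,1,-0.6,0,-0.3,0,0,0,1,-0.7,0,-0.3,0,0,0,1,-0.8,0,-0.3,0,0,0,1,-0.8,0,-0.3,0,0,0,1,-0.8,0,-0.3,0,0,0,1]'
python3 - <<'E'
from tgt import *
T=throat();t=ctrl.snapshot("top")[:,:,::-1];s=ctrl.snapshot("scene")[:,:,::-1];cv2.imwrite("pics/top8.png",t);cv2.imwrite("pics/scene8.png",s)
b=(275,160,335,215);reg=t[b[1]:b[3],b[0]:b[2]].astype(int)
m=(reg[:,:,0]-reg[:,:,2]>35);v,u=np.nonzero(m);print(len(u))
def tf(P):return (np.array(P)-O)@T*1e3
if len(u):
    uv=np.c_[u+b[0],v+b[1]].astype(float);o,d=ray("top",uv)
    for D in(92,112):   # cut with the plane at depth D: where would the blue lie across the tube?
        n=T[:,2];q=O-n*D/1e3;P=o+d*(((q-o)@n)/(d@n))[:,None];L=tf(P);print(D,"x",L[:,0].min().round(1),L[:,0].max().round(1),"y",L[:,1].min().round(1),L[:,1].max().round(1))
t0=cv2.imread("pics/top0.png").astype(int)
for n,(x0,y0,x1,y1) in dict(can=(256,125,284,162),roll=(250,228,287,265),bowl=(116,158,166,206),pouch=(142,82,206,126),blue2=(222,158,260,196)).items():
    print(n,"mean diff",np.abs(t[y0:y1,x0:x1]-t0[y0:y1,x0:x1]).mean().round(1))
cv2.imwrite("pics/c8.png",np.hstack([cv2.resize(t[150:230,215:335],None,fx=4,fy=4,interpolation=2),cv2.resize(s[135:215,240:320],None,fx=4,fy=4,interpolation=2)]))
print(ctrl.get_obs()["force"])
E
```

```text
time: 16.63
eef_pos: [0.4695, -0.3681, 0.4212]
orientation: [0.153, 0.664, 0.713, 0.166]
force: [-0.1, 1.0, -0.3]
finger_gap: 0.0
30
92 x -12.5 -2.0 y -36.4 32.9
112 x -16.8 -6.2 y -39.5 31.0
can mean diff 2.3
roll mean diff 53.8
bowl mean diff 2.7
pouch mean diff 2.9
blue2 mean diff 2.5
[ 0.75252213 -0.38760878  0.1866595 ]
```

View pics/c8.png

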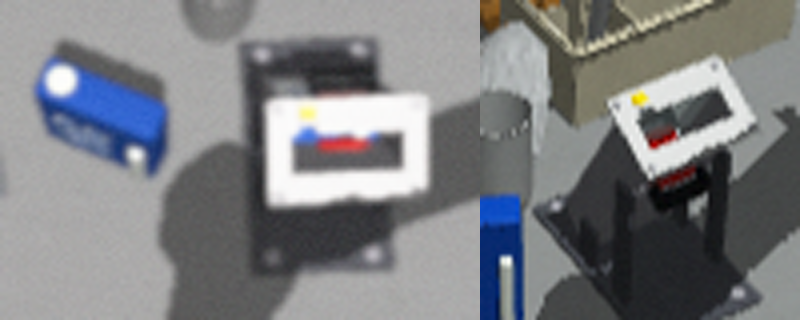

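Viewed 12: blue shows only deep in the slot, behind the red roller at crop (345,143). The fascia is clear and the canister and blue look-alike have not moved. The lower end is open on its +x side, so I'll check the pixels there numerically, before against after. The roll's difference is probably the starting arm shadow, so I'll check that too.

```bash
python3 - <<'E'
from tgt import *
T=throat()
m=ctrl.camera_model("top");k=192/np.tan(np.radians(m["fov_y"]/2));W=np.linalg.inv(m["extrinsics"])
pj=lambda P:cv2.projectPoints(np.array(P).reshape(-1,3),cv2.Rodrigues(W[:3,:3])[0],W[:3,3],np.array([[k,0,m["cx"]],[0,k,m["cy"]],[0,0,1]]),m["D"])[0].reshape(-1,2)
a,b=cv2.imread("pics/top0.png"),cv2.imread("pics/top8.png")
for D in(160,175,185,195,205,215,221):
  for y in(30,0,-30):
    u,v=pj(O+T@np.array([.014,y/1e3,-D/1e3]))[0].round().astype(int);print(D,y,(u,v),"before",a[v,u],"after",b[v,u])
def roll(im):
    h=cv2.cvtColor(im,cv2.COLOR_BGR2HSV)[225:270,245:292];q=((h[:,:,0]>10)&(h[:,:,0]<32)&(h[:,:,1]>60)).astype(np.uint8)
    v,u=np.nonzero(q);return len(u),(u.min()+u.max())/2+245,(v.min()+v.max())/2+225
print("roll",roll(a),roll(b))
E
```

```text
160 30 (np.int64(287), np.int64(174)) before [203 201 203] after [194 192 191]
160 0 (np.int64(295), np.int64(173)) before [105 104 129] after [101 100 121]
160 -30 (np.int64(304), np.int64(173)) before [134 135 149] after [135 133 152]
175 30 (np.int64(286), np.int64(173)) before [177 172 174] after [144 143 140]
175 0 (np.int64(295), np.int64(173)) before [105 104 129] after [101 100 121]
175 -30 (np.int64(304), np.int64(172)) before [75 74 88] after [77 77 91]
185 30 (np.int64(286), np.int64(172)) before [176 173 173] after [138 136 133]
185 0 (np.int64(295), np.int64(172)) before [70 67 82] after [67 63 76]
185 -30 (np.int64(303), np.int64(172)) before [77 74 87] after [78 75 89]
195 30 (np.int64(286), np.int64(172)) before [176 173 173] after [138 136 133]
195 0 (np.int64(294), np.int64(172)) before [65 65 73] after [58 55 61]
195 -30 (np.int64(303), np.int64(171)) before [56 55 59] after [55 52 55]
205 30 (np.int64(286), np.int64(171)) before [162 159 158] after [142 139 137]
205 0 (np.int64(294), np.int64(171)) before [54 52 55] after [55 52 53]
205 -30 (np.int64(302), np.int64(171)) before [55 52 54] after [57 53 54]
215 30 (np.int64(285), np.int64(171)) before [161 158 158] after [140 140 136]
215 0 (np.int64(294), np.int64(171)) before [54 52 55] after [55 52 53]
215 -30 (np.int64(302), np.int64(170)) before [55 52 54] after [57 55 57]
221 30 (np.int64(285), np.int64(171)) before [161 158 158] after [140 140 136]
221 0 (np.int64(294), np.int64(170)) before [59 62 59] after [61 56 58]
221 -30 (np.int64(302), np.int64(170)) before [55 52 54] after [57 55 57]
roll (253, np.float64(267.5), np.float64(246.5)) (210, np.float64(267.0), np.float64(246.5))
```

```bash
python3 - <<'E'
from tgt import *
T=throat();a,b=cv2.imread("pics/top0.png").astype(int),ctrl.snapshot("top")[:,:,::-1].astype(int)
print("B-R by column, rows 179..192")
for u in(289,291,293,308,310,312):print(u,(b[179:193,u,0]-b[179:193,u,2]).tolist())
for u in(290,291,292,293):
    w=np.clip((b[180:192,u,0]-b[180:192,u,2]),0,None);h=w.max()/2;i=np.nonzero(w>=h)[0][-1];v=180+i+(w[i]-h)/(w[i]-w[i+1])
    o,d=ray("top",[[u,v]]);L=(o-O)@T;D=(d@T)[0]
    print(u,round(v,2),[(xw,((L+D*((xw/1e3-L[0])/D[0]))*1e3).round(1).tolist()) for xw in(-16,-14,-12)])
sa,sb=cv2.imread("pics/scene0.png").astype(int),cv2.imread("pics/scene8.png").astype(int)
for n,x,y in(("top",a,b),("scene",sa,sb)):
    q=((y[:,:,0]-y[:,:,2])-(x[:,:,0]-x[:,:,2]))>25;bb=(270,150,335,225) if n=="top" else(255,140,318,225)
    v,u=np.nonzero(q[bb[1]:bb[3],bb[0]:bb[2]]);print(n,"newly blue",sorted(set(zip((v+bb[1]).tolist(),(u+bb[0]).tolist()))))
E
```

```text
B-R by column, rows 179..192
289 [-17, -4, 6, 21, 63, 103, 81, 33, 5, 2, 1, 2, -2, -2]
291 [-76, -14, 30, 97, 143, 141, 91, 35, 4, 2, 4, 4, 0, 1]
293 [-52, -16, 14, 68, 113, 121, 66, 10, -5, -2, 2, 1, 1, 2]
308 [-1, -1, 1, 17, 69, 69, 24, -6, -3, 1, 0, 1, 2, -1]
310 [-1, -1, -1, 4, 13, 17, 7, 1, 4, 3, 3, 1, 1, 0]
312 [0, 0, -2, -2, -1, -1, -1, -1, 5, 1, 1, 3, 1, -2]
290 185.46 [(-16, [-16.0, 25.2, -102.8]), (-14, [-14.0, 26.1, -93.6]), (-12, [-12.0, 27.0, -84.4])]
291 185.35 [(-16, [-16.0, 21.8, -103.9]), (-14, [-14.0, 22.7, -94.8]), (-12, [-12.0, 23.6, -85.6])]
292 185.26 [(-16, [-16.0, 18.4, -104.7]), (-14, [-14.0, 19.3, -95.5]), (-12, [-12.0, 20.3, -86.3])]
293 185.1 [(-16, [-16.0, 14.8, -106.7]), (-14, [-14.0, 15.8, -97.5]), (-12, [-12.0, 16.8, -88.3])]
top newly blue [(181, 290), (181, 291), (181, 292), (181, 293), (182, 290), (182, 291), (182, 292), (182, 293), (183, 289), (183, 290), (183, 291), (183, 292), (183, 293), (183, 294), (183, 295), (183, 296), (183, 297), (183, 298), (183, 299), (183, 307), (183, 308), (183, 309), (184, 288), (184, 289), (184, 290), (184, 291), (184, 292), (184, 293), (184, 294), (184, 295), (184, 296), (184, 297), (184, 298), (184, 299), (184, 303), (184, 304), (184, 305), (184, 306), (184, 307), (184, 308), (184, 309), (185, 288), (185, 289), (185, 290), (185, 291), (185, 292), (185, 293), (185, 294), (185, 295), (185, 296), (185, 297), (185, 298), (185, 304), (185, 305), (185, 306), (185, 307), (185, 308), (186, 289), (186, 290), (186, 291), (186, 292)]
scene newly blue []
```

```bash
python3 -c "
from workcell import ctrl
print(ctrl.sign_off(), ctrl.get_obs()['time'])"
```

```text
the job is handed in; nothing more can be done
the job is handed in; nothing more can be done
```

The freezer pack went into the chute underside first, with its rib in the notch. I pushed it past the rollers with the shut fingers and it dropped down the tube. I handed the job in at about 17 s of the 42 s, with the arm drawn well clear and the gripper empty.

**What the last checks showed**
- **Resting depth:** nothing stands out of the slot. Blue shows only deep inside, beyond the red rollers. I estimate the pack's top at about 103–107 mm down, ±10 mm. That agrees with the 112 mm expected on the stop, but it does not prove contact.
- **Lower end:** the open side at the bottom showed no blue to either camera, probably because the roller housing hides it. So the contact with the stop was inferred, not seen.
- **Bystanders:** the canister, bowl and pouch look the same in the pictures before and after. The roll's picture difference was large, but its outline centre moved at most 0.5 px. I put the difference down to the arm's shadow having moved.
- **Forces:** the wrist force never read above about 6 N at the end of a move. I did not read it during moves.
- **Disagreement:** the two views put the fascia centre about 4 mm higher than the 226 mm given. I used 226.5 mm, and the insertion met almost no resistance.

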